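# Set the star wheel of a block-printing press

### The job

The printing press on the bench is worked by a star wheel with six spokes; one spoke has a red knob, the others black. Push the spokes round, one after another, with the fingertips until the red-knobbed spoke points straight up, then draw the hand back and leave it there. Leave the ink jar, the mallet and the small carved block where they stand.

Things in the scene. Friction and masses are not known exactly. Their poses are not given: they have to be found in the camera images.
- press: Green press fixed to the bench. Origin on the bench below the wheel's centre; z up, x along the axle, out of the wheel's open face (roughly away from the robot), y in the wheel's plane. The press is behind the wheel, x -256 to -54 mm: two cheeks 100 mm wide in y, screws on top to 235 mm; bed 360 mm long in y, 110 mm high, wood block on it to 128 mm. Only the 24 mm axle joins it to the wheel.
- hub (a point): Centre of the star wheel, 165 mm above the bench, on the axle. Hub 60 mm in diameter, 34 mm along x. Six straight round spokes, 14 mm thick, 60 degrees apart, in the plane x = 0 of the press; each ends in a ball 32 mm in diameter whose centre is 145 mm from the hub's centre. No rim.
- red_knob (a point): Centre of the red ball on the marked spoke (which also has a red sleeve); turns with the wheel. Its z axis points outward along the red spoke, its x axis along the axle. The other five balls are black.
- wheel (a joint): Wheel angle, rad: 0 (or whole turns) when the red spoke points straight up; grows as it tips from up towards the press's -y: the red ball lies 145 mm x (-sin along press y, cos up) from the hub. Turns both ways, several turns, against a friction of 0.3 N m (about 2 to 4 N at a ball); balanced, does not coast, stays where left.
- ink_jar: Loose red ink jar with a black cap, 60 mm in diameter, 75 mm high; origin at the centre of its underside. Not to be moved.
- mallet: Loose wooden carving mallet standing on its head, 60 mm in diameter, 126 mm high; origin at the centre of its underside. Not to be moved.
- small_block: Loose dark carved wood block lying flat, 85 x 55 x 22 mm; origin at the centre of its underside. Not to be moved.

How it is judged:
By the outcome, as a careful person would: the job done as asked, in the order asked, and still so for the second after the job is handed in, with the robot touching nothing.
It also fails if it takes over 64 s, if anything falls off the work surface, if the arm or the gripper's body presses on something with over 40 N, if the wrist force passes 120 N, or if a joint passes its speed limit or range.

### The arm

A 6-joint arm with a two-finger parallel gripper is mounted at the origin on the work surface. World frame = base frame: x ahead of the robot, y to its left, z up, the work surface at z = 0. Lengths are in m, angles in rad, forces in N, time in s.
With the tool pointing down it reaches from about 0.275 to 0.875 m from the base axis. Payload 12.5 kg.
Tool frame: the origin (TCP) lies on the centre line of the jaws, within the pads' length; the fingertips stand r.finger_overhang ahead of it and the grasp point (between the pads) lies 3 mm ahead of it (r.finger_overhang is the distance from the TCP to the fingertips, in m); z points along the fingers, y is the direction in which the jaws open and shut (so a half turn about z gives the same grasp; the last joint's range is limited). The gripper opens to 85 mm and grips with 20 to 120 N. Pads are 22 mm wide; open, the fingers measure 114 mm over their backs; the gripper's body (76 mm by 85 mm) begins 54 mm behind the grasp point. The pads swing forward as they close: fully open they stand 13 mm farther back than shut.
Start: joints at [1.073, 0.351, 1.652, -0, 1.139, -0.085], TCP at [0.221, 0.504, 0.253] pointing down, gripper open.
Joint ranges: [-2.75, 2.75], [-0.79, 2.1], [0.01, 2.65], [-1.57, 4.71], [0.07, 3.14], [-2.87, 2.87]. Speed limits (rad/s): [2.22, 2.22, 2.79, 3.14, 3.14, 3.14].

### API

Orientations are given as a unit quaternion [x, y, z, w].
In Python, from cell import r, optics gives the robot as it stands. The module is installed in compiled form; this text tells all that it offers. Calls block until the motion is done:
- r.move_to(position, orientation): joint-space move of the TCP to a pose.
- r.move_linear(position, rot=None, vel=0.15): straight line of the TCP; rot=None keeps the orientation; vel is the mean speed in m/s.
- r.set_joints(angles): joint-space move.
- r.set_gripper(opening, squeeze=None): opening from 0.0 (shut) to 1.0 (fully open); squeeze is the grip in N (None keeps the last); returns when the fingers have stopped.
- r.sleep(seconds).
- r.inverse_kinematics(position, orientation): joint angles nearest the present ones, or None.
- optics.get_image(name): name is "scene" or "top" or "wrist"; returns a dict with "pixels" (384x512x3 uint8, red, green, blue), "depth" (384x512 float32, m along the optical axis (not along the pixel's ray), 0 where there is no reading), "fx", "fy", "cx", "cy" (pixels), "camera_from_world" (4x4, takes a point from world to camera coordinates); the wrist camera has in their place "mount" (4x4, takes a point from camera to tool coordinates, whose origin is the TCP and whose axes are the flange's). Camera axes: x right, y down, z forward; pixel columns grow to the right and rows downward; lengths in m; the calibration is good to about 2 mm. A picture is of the moment at which its call begins: read the wrist's pose just before it.
A pose or a line that the arm cannot do raises r.PlanningError and nothing moves.
- r.hand_in(): hands the job in, once; it reports no verdict.
Readings, each from a call of its own:
- r.current_t(): time.
- r.current_q(): joint angles.
- r.current_qvel(): joint speeds.
- r.current_effort(): joint torques, N m.
- r.current_tool_pos(): TCP position.
- r.current_ee_rot(): TCP orientation.
- r.current_contact_force(): force on the tool from outside, world axes, zero at the start.
- r.current_torque(): the same for the moment, N m.
- r.current_opening(): opening from 0.0 (shut) to 1.0 (fully open).
Only numpy, scipy, OpenCV 4.12 (cv2) and the standard library are available. Lean on these libraries where they do the work, as an engineer would, in place of code of your own. Each camera call takes 0.05 s, during which the arm holds its last target.

## Working session

There is one attempt and no reset: what is moved stays moved. The work goes in short steps, each a Python script; the robot and the scene stay as the last script left them, time stands still between calls to the robot, and variables do not carry over. Pictures are saved under pics/ and viewed, and the job is handed in when it is done.

```bash
mkdir -p pics
python3 - <<'E'
from cell import r, optics
import cv2, numpy as np
for n in ["scene","top","wrist"]:
    d=optics.get_image(n); cv2.imwrite(f"pics/{n}0.png",d["pixels"][:,:,::-1])
    np.savez(f"{n}0.npz",**{k:v for k,v in d.items()})
    print(n,d["fx"],d["fy"],d["cx"],d["cy"])
    if "camera_from_world" in d: print(np.linalg.inv(d["camera_from_world"]).round(3))
print(r.current_t(),r.finger_overhang,r.current_tool_pos(),r.current_ee_rot(),r.current_q())
E
```

```text
scene 413.72569892902027 413.72569892902027 260.80621301107675 193.74491460076425
[[ 0.438  0.771 -0.462  1.142]
 [ 0.899 -0.374  0.228 -0.21 ]
 [ 0.003 -0.515 -0.857  1.079]
 [ 0.     0.     0.     1.   ]]
top 352.43577046983495 352.43577046983495 253.2991719965039 195.54619125346238
[[ 0.022 -0.991  0.131  0.564]
 [-0.999 -0.028 -0.037  0.05 ]
 [ 0.041 -0.13  -0.991  1.13 ]
 [ 0.     0.     0.     1.   ]]
wrist 291.91706576474434 291.91706576474434 255.85201622795034 188.19262650837484
0.15 0.022 [0.22052131 0.50359934 0.25289881] [ 2.04939417e-01  9.78774563e-01 -4.20016144e-04 -1.14939739e-04] [ 1.07338477e+00  3.51087613e-01  1.65226890e+00 -2.29093492e-05
  1.13910681e+00 -8.45983045e-02]
```

View pics/scene0.png

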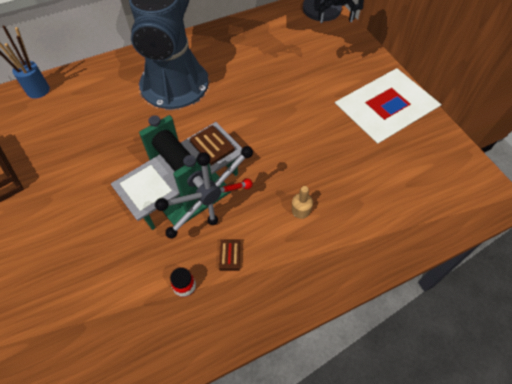

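View pics/top0.png

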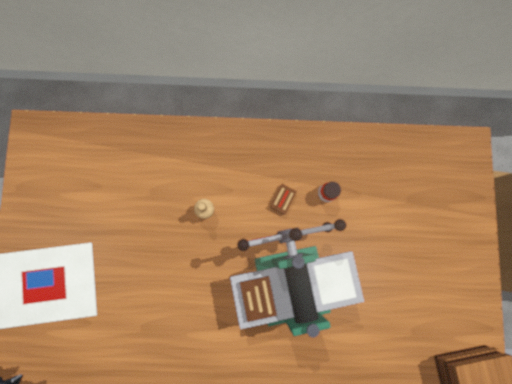

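View pics/wrist0.png

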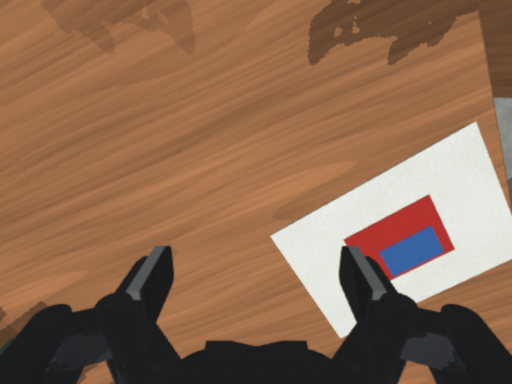

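```bash
cat > h.py <<'E'
import numpy as np, cv2
def load(n): return dict(np.load(n+".npz"))
def pt(d,u,v,z=None):
    T=np.linalg.inv(d["camera_from_world"])
    p=np.array([(u-d["cx"])/d["fx"],(v-d["cy"])/d["fy"],1])
    return T[:3,:3]@(p*z)+T[:3,3]
def cloud(d):
    h,w=d["depth"].shape; u,v=np.meshgrid(np.arange(w),np.arange(h))
    z=d["depth"]; P=np.stack([(u-d["cx"])/d["fx"]*z,(v-d["cy"])/d["fy"]*z,z],-1)
    T=np.linalg.inv(d["camera_from_world"]); return P@T[:3,:3].T+T[:3,3]
E
python3 - <<'E'
from h import *
for n,(x,y,w,h) in {"scene0":(100,100,240,200),"top0":(180,160,200,180)}.items():
    d=load(n); im=d["pixels"][y:y+h,x:x+w,::-1]
    cv2.imwrite(f"pics/{n}z.png",cv2.resize(im,None,fx=3,fy=3,interpolation=cv2.INTER_CUBIC))
d=load("scene0");P=cloud(d)
hsv=cv2.cvtColor(d["pixels"],cv2.COLOR_RGB2HSV)
for (name,m) in [("dark",(hsv[...,2]<45)),("red",((hsv[...,0]<5)|(hsv[...,0]>174))&(hsv[...,1]>200)&(hsv[...,2]>90))]:
    m=m.astype(np.uint8); n,l,s,c=cv2.connectedComponentsWithStats(m)
    for i in range(1,n):
        if s[i,4]>15:
            u,v=c[i]; q=P[l==i]; print(name,s[i],c[i].round(1),np.median(q,0).round(3))
E
```

```text
dark [132   0  42  10 282] [151.9   3.4] [ 0.037 -0.017  0.342]
dark [172   0  17  52 453] [179.6  23.9] [0.054 0.048 0.263]
dark [303   0  61  21 764] [327.4   7.9] [0.192 0.559 0.267]
dark [ 133   27   41   40 1074] [153.5  44.4] [ 0.095 -0.05   0.258]
dark [19 38 12 32 52] [24.8 56.1] [-0.16  -0.426  0.145]
dark [182  49  15  33 179] [190.7  63.2] [0.044 0.064 0.1  ]
dark [185  67   4   7  17] [186.   70.5] [0.072 0.036 0.101]
dark [167  86   4  12  16] [168.4  91.9] [ 0.074 -0.04   0.039]
dark [151 129  39  42 875] [169.4 148. ] [ 0.425 -0.131  0.192]
dark [482 142  14  10  52] [487.6 147.1] [ 0.45   1.501 -0.701]
dark [242 146  11  12  95] [246.9 151.7] [0.566 0.035 0.245]
dark [  0 148  21  39 194] [  7.9 169.8] [ 0.182 -0.583  0.052]
dark [191 152  19  16 173] [201.9 159.6] [ 0.591 -0.086  0.318]
dark [189 171  13  17  54] [193.9 179.4] [ 0.534 -0.111  0.171]
dark [210 178   4   8  19] [211.7 182.1] [ 0.576 -0.07   0.188]
dark [  0 186  22  15  67] [ 10.  193.5] [ 0.237 -0.605  0.011]
dark [204 187  17  18 155] [212.2 196.5] [ 0.602 -0.082  0.166]
dark [156 199  13  13 126] [161.7 204.5] [ 0.622 -0.207  0.251]
dark [208 216  10   9  53] [212.8 220.6] [ 0.597 -0.092  0.028]
dark [166 228  11  10  79] [170.6 232.5] [ 0.622 -0.213  0.107]
dark [420 247  56  44 474] [441.  271.9] [ 0.934  0.715 -0.564]
dark [171 268  20  20 309] [180.5 277.6] [ 0.735 -0.233  0.075]
red [367  89  42  30 366] [382.8 101.8] [0.403 0.616 0.003]
red [244 179   8  10  63] [247.7 183.4] [0.567 0.033 0.099]
red [225 183  17   8  91] [232.8 186.6] [ 0.574 -0.013  0.126]
red [228 243   4  21  58] [229.1 253.4] [ 0.706 -0.091  0.023]
red [172 278  21  14  79] [183.3 287.5] [ 0.754 -0.237  0.048]
```

View pics/scene0z.png

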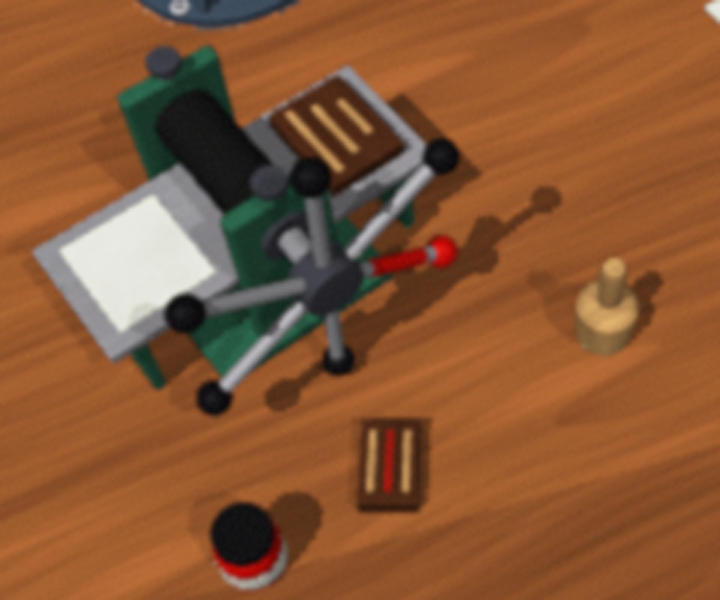

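View pics/top0z.png

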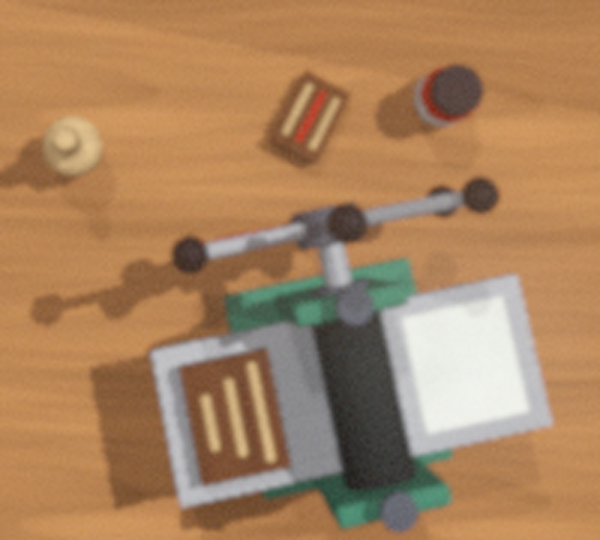

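```bash
cat >> h.py <<'E'
from scipy.optimize import least_squares
def proj(d,p):
    T=d["camera_from_world"]; q=T[:3,:3]@p+T[:3,3]
    return np.array([d["fx"]*q[0]/q[2]+d["cx"],d["fy"]*q[1]/q[2]+d["cy"]])
def axes(yaw): return np.array([np.cos(yaw),np.sin(yaw),0]),np.array([-np.sin(yaw),np.cos(yaw),0])
def ball(p,k):  # p=hx,hy,yaw,theta
    a=p[3]+k*np.pi/3; X,Y=axes(p[2])
    return np.array([p[0],p[1],.165])+.145*(-np.sin(a)*Y+np.array([0,0,np.cos(a)]))
def blobs(d,kind,amin=40,amax=200):
    hsv=cv2.cvtColor(d["pixels"],cv2.COLOR_RGB2HSV)
    m=(hsv[...,2]<60) if kind=="dark" else ((hsv[...,0]<5)|(hsv[...,0]>174))&(hsv[...,1]>190)&(hsv[...,2]>80)
    n,l,s,c=cv2.connectedComponentsWithStats(m.astype(np.uint8))
    return [(c[i],s[i]) for i in range(1,n) if amin<s[i,4]<amax]
E
python3 - <<'E'
from h import *
S,T=load("scene0"),load("top0")
p=np.array([0.595,-0.087,0.225,np.radians(-117)])
print([ (c.round(1),s[4]) for c,s in blobs(T,"dark",15)])
obs=[(S,0,(247.7,183.4)),(S,1,(246.9,151.7)),(S,2,(202.5,159.0)),(S,3,(161.7,204.5)),(S,4,(171,232.5)),(S,5,(212.8,220)),
     (T,1,(243.3,245)),(T,2,(295.5,234)),(T,3,(340,225))]
f=lambda p:np.concatenate([(proj(d,ball(p,k))-np.array(o)) for d,k,o in obs])
s=least_squares(f,p,loss="soft_l1"); p=s.x
print(p.round(4),np.degrees(p[2:]).round(2)); print(f(p).reshape(-1,2).round(2))
for k in range(6): print(k,ball(p,k).round(3))
E
```

```text
[(array([440.3, 375.8]), np.int32(28)), (array([  9.1, 381.3]), np.int32(73))]
[ 0.5865 -0.0864  0.2243 -2.1222] [  12.85 -121.59]
[[-0.76 -0.35]
 [-0.16 -0.16]
 [ 0.66 -0.33]
 [-0.27 -0.56]
 [ 0.3  -0.44]
 [-0.25 -0.71]
 [ 0.11 -0.96]
 [ 0.35 -0.5 ]
 [ 0.15 -0.92]]
0 [0.559 0.034 0.089]
1 [0.558 0.038 0.234]
2 [ 0.586 -0.082  0.31 ]
3 [ 0.614 -0.207  0.241]
4 [ 0.615 -0.211  0.096]
5 [ 0.587 -0.09   0.02 ]
```

```bash
cat >> h.py <<'E'
from scipy.spatial.transform import Rotation as R
PP=np.array([0.5865,-0.0864,0.2243])
HALF=0.011; RB=0.016
def quat(phi,sgn):
    X,Y=axes(PP[2]); z=-(-np.sin(phi)*Y+np.array([0,0,np.cos(phi)]))
    y=sgn*X; x=np.cross(y,z); return R.from_matrix(np.stack([x,y,z],1)).as_quat()
def tip_pose(th,phi,gap=0.0,deep=0.022,out=0.0,sgn=1,off=0.022,side=1,sx=0.0):
    """TCP pose: finger flank 'gap' off the trailing side of ball at angle th, tool tilted phi; tip 'deep' past ball centre"""
    X,Y=axes(PP[2]); Z=np.array([0,0,1.])
    rad=lambda a:-np.sin(a)*Y+np.cos(a)*Z
    B=np.array([PP[0],PP[1],.165])+.145*rad(th)+sx*X
    tr=(np.cos(phi)*Y+np.sin(phi)*Z)*side
    tip=B+(RB+HALF+gap)*tr-(deep-out)*rad(phi)
    return tip+off*rad(phi), quat(phi,sgn)
E
python3 - <<'E'
from h import *
from cell import r,optics
print(load("wrist0")["mount"].round(3))
D=np.radians
for sgn in (1,-1):
  for th,ph in [(-62,-62),(-62,-50),(-62,-40),(-50,-40),(-40,-35),(-30,-30),(-20,-20),(0,0),(20,20),(35,25),(45,35)]:
    for out in (0,.1):
      p,q=tip_pose(D(th),D(ph),out=out,sgn=sgn); j=r.inverse_kinematics(p,q)
      print(sgn,th,ph,out,p.round(3),None if j is None else np.round(j,2))
E
```

```text
[[ 0.001 -0.946 -0.323  0.082]
 [ 1.     0.     0.001 -0.   ]
 [-0.001 -0.323  0.946 -0.121]
 [ 0.     0.     0.     1.   ]]
1 -62 -62 0 [0.555 0.051 0.209] [ 0.39  0.62  1.72 -1.1   1.35  0.76]
1 -62 -62 0.1 [0.536 0.137 0.256] [ 0.54  0.59  1.63 -1.    1.51  0.7 ]
1 -62 -50 0 [0.554 0.055 0.212] [ 0.35  0.54  1.72 -0.94  1.23  0.62]
1 -62 -50 0.1 [0.537 0.13  0.277] [ 0.48  0.48  1.62 -0.85  1.41  0.57]
1 -62 -40 0 [0.553 0.059 0.216] [ 0.3   0.48  1.71 -0.78  1.15  0.48]
1 -62 -40 0.1 [0.539 0.121 0.292] [ 0.42  0.41  1.61 -0.7   1.35  0.43]
1 -50 -40 0 [0.557 0.042 0.241] [ 0.27  0.44  1.7  -0.77  1.17  0.42]
1 -50 -40 0.1 [0.543 0.105 0.317] [ 0.39  0.38  1.59 -0.7   1.37  0.38]
1 -40 -35 0 [0.561 0.026 0.261] [ 0.21  0.4   1.68 -0.68  1.16  0.3 ]
1 -40 -35 0.1 [0.548 0.082 0.343] [ 0.32  0.33  1.57 -0.62  1.36  0.26]
1 -30 -30 0 [0.565 0.007 0.277] [ 0.14  0.36  1.65 -0.58  1.15  0.17]
1 -30 -30 0.1 [0.554 0.056 0.364] [ 0.24  0.29  1.54 -0.54  1.35  0.14]
1 -20 -20 0 [ 0.57  -0.013  0.292] [ 0.04  0.34  1.61 -0.38  1.16 -0.04]
1 -20 -20 0.1 [0.562 0.02  0.386] [ 0.1   0.26  1.
[... 1307 characters left out ...]
 None
-1 -30 -30 0.1 [0.554 0.056 0.364] None
-1 -20 -20 0 [ 0.57  -0.013  0.292] None
-1 -20 -20 0.1 [0.562 0.02  0.386] None
-1 0 0 0 [ 0.58 -0.06  0.31] [-0.18  0.36  1.49 -0.    1.29  2.73]
-1 0 0 0.1 [ 0.58 -0.06  0.41] [-0.18  0.31  1.33 -0.    1.5   2.73]
-1 20 20 0 [ 0.592 -0.11   0.31 ] [-0.38  0.48  1.35  0.29  1.52  2.5 ]
-1 20 20 0.1 [ 0.599 -0.143  0.404] [-0.42  0.47  1.15  0.28  1.73  2.51]
-1 35 25 0 [ 0.6   -0.144  0.295] [-0.44  0.55  1.29  0.34  1.58  2.43]
-1 35 25 0.1 [ 0.609 -0.185  0.386] [-0.49  0.56  1.08  0.33  1.8   2.45]
-1 45 35 0 [ 0.604 -0.165  0.283] [-0.51  0.65  1.22  0.44  1.7   2.37]
-1 45 35 0.1 [ 0.617 -0.221  0.365] [-0.57  0.68  0.97  0.44  1.92  2.41]
```

```bash
cat >> h.py <<'E'
from cell import r,optics
D=np.radians
def push(a,b,n=4,entergap=.014,vel=.12,back=True):
    ph=lambda t:t
    p,q=tip_pose(D(a),D(a),gap=entergap,out=.09); r.move_to(p,q)
    p,q=tip_pose(D(a),D(a),gap=entergap); r.move_linear(p,q,vel=.15)
    for t in np.linspace(a,b,n+1):
        p,q=tip_pose(D(t),D(t)); r.move_linear(p,q,vel=vel)
        print(round(t,1),"F",np.round(r.current_contact_force(),1),"t",round(r.current_t(),2),"err",np.round((r.current_tool_pos()-p)*1000,1))
    if back: retreat(b)
def retreat(b):
    p,q=tip_pose(D(b),D(b),gap=.012); r.move_linear(p,q,vel=.15)
    p,q=tip_pose(D(b),D(b),gap=.012,out=.09); r.move_linear(p,q,vel=.2)
def snap(n):
    d=optics.get_image("scene"); np.savez(n+".npz",**d)
    x,y,w,h=100,100,240,200
    cv2.imwrite(f"pics/{n}.png",cv2.resize(d["pixels"][y:y+h,x:x+w,::-1],None,fx=3,fy=3,interpolation=cv2.INTER_CUBIC)); return d
E
python3 - <<'E'
from h import *
r.set_gripper(0.0)
p=r.current_tool_pos(); r.move_linear([p[0],p[1],.42],vel=.25)
push(-1.6,38)
snap("s1"); print(r.current_t())
E
```

```text
-1.6 F [ 0.8 -0.7  0.2] t 5.07 err [ 0.3 -0.5  0.7]
8.3 F [ 0.1  0.4 -0.8] t 5.42 err [ 0.  -0.7 -0.1]
18.2 F [-0.3 -0.5  0.5] t 5.78 err [-0.1  0.1 -0.4]
28.1 F [0.2 0.3 0.4] t 6.14 err [-0.   0.5 -0.4]
38.0 F [-0.4  1.   0. ] t 6.5 err [ 0.1  0.7 -0.2]
7.4
```

View pics/s1.png

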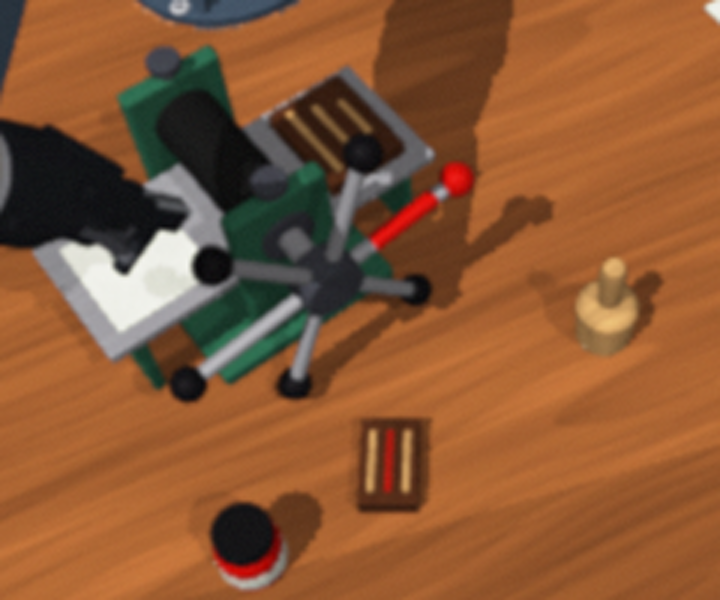

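The wheel has turned: red is now at zoom (456,178), upper right, and the loose items look undisturbed. Next I measure the angle from the picture.

```bash
cat >> h.py <<'E'
def theta_fit(d,guess):
    """fit only theta, from ball blobs nearest the prediction"""
    hsv=cv2.cvtColor(d["pixels"],cv2.COLOR_RGB2HSV)
    th=D(guess); best=None
    for it in range(4):
        obs=[]
        for k in range(6):
            p=[*PP,th]; u=proj(d,ball(p,k)); x,y=np.round(u).astype(int); w=11
            sub=hsv[y-w:y+w+1,x-w:x+w+1]
            m=((sub[...,0]<6)|(sub[...,0]>172))&(sub[...,1]>190)&(sub[...,2]>80) if k==0 else sub[...,2]<60
            m=cv2.morphologyEx(m.astype(np.uint8),cv2.MORPH_OPEN,np.ones((5,5),np.uint8))
            n,l,s,c=cv2.connectedComponentsWithStats(m)
            ok=[i for i in range(1,n) if 40<s[i,4]<190 and s[i,2]<17 and s[i,3]<17]
            if ok:
                i=min(ok,key=lambda i:np.hypot(*(c[i]-w))); obs.append((k,c[i]+[x-w,y-w]))
        f=lambda t:np.concatenate([proj(d,ball([*PP,t[0]],k))-o for k,o in obs])
        th=least_squares(f,[th],loss="soft_l1").x[0]
    return np.degrees(th),[(k,*(o.round(1)),*(proj(d,ball([*PP,th],k))-o).round(1)) for k,o in obs]
E
python3 - <<'E'
from h import *
print(theta_fit(load("scene0"),-118)); 
for g in(-90,-82,-75):print(theta_fit(load("s1"),g))
E
```

```text
(np.float64(-121.69007037244424), [(0, np.float64(248.4), np.float64(183.5), np.float64(-1.5), np.float64(-0.4)), (1, np.float64(246.9), np.float64(151.9), np.float64(-0.1), np.float64(-0.3)), (3, np.float64(162.0), np.float64(204.7), np.float64(-0.5), np.float64(-0.9)), (4, np.float64(170.4), np.float64(232.6), np.float64(0.8), np.float64(-0.5))])
(np.float64(-81.73593304934788), [(0, np.float64(252.1), np.float64(158.8), np.float64(-0.1), np.float64(0.6)), (3, np.float64(161.9), np.float64(227.5), np.float64(0.6), np.float64(-0.1)), (4, np.float64(198.0), np.float64(229.0), np.float64(-0.2), np.float64(-1.6))])
(np.float64(-81.73593300545068), [(0, np.float64(252.1), np.float64(158.8), np.float64(-0.1), np.float64(0.6)), (3, np.float64(161.9), np.float64(227.5), np.float64(0.6), np.float64(-0.1)), (4, np.float64(198.0), np.float64(229.0), np.float64(-0.2), np.float64(-1.6))])
(np.float64(-81.735932996051), [(0, np.float64(252.1), np.float64(158.8), np.float64(-0.1), np.float64(0.6)), (3, np.float64(161.9), np.float64(227.5), np.float64(0.6), np.float64(-0.1)), (4, np.float64(198.0), np.float64(229.0), np.float64(-0.2), np.float64(-1.6))])
```

Run:
```python
from h import *
def via(): p,q=tip_pose(D(8),D(8),out=.1); r.move_to(p,q)
via(); push(-21.7,38,n=6)
d=snap("s2"); t,_=theta_fit(d,-22); print(t)
if abs(t+22)<3:
    via(); push(t,0,n=3,back=False)
    print(r.current_t())
    retreat(0)
    d=snap("s3"); print(theta_fit(d,0)); print(r.current_t())
    t=optics.get_image("top"); np.savez("t3.npz",**t); cv2.imwrite("pics/t3.png",t["pixels"][:,:,::-1])
```

```text
-21.7 F [-0.3 -0.6  0.2] t 9.57 err [ 0.3 -0.1  1. ]
-11.7 F [-0.4  0.7 -0.1] t 9.93 err [ 0.  -0.4  0.2]
-1.8 F [-0.9  1.  -0.4] t 10.3 err [-0.3  0.2 -0.6]
8.2 F [-0.7 -0.1  0.7] t 10.67 err [-0.3  0.5 -0.8]
18.1 F [0.4 0.6 0.2] t 11.03 err [-0.2  0.6 -0.6]
28.1 F [0.5 0.8 0.5] t 11.4 err [-0.1  0.7 -0.4]
38.0 F [0.1 0.7 0.8] t 11.77 err [ 0.1  0.8 -0.1]
-21.467893444582895
-21.5 F [-0.6  0.9  0.6] t 14.82 err [ 0.3 -0.1  1. ]
-14.3 F [ 0.3  0.9 -0.3] t 15.12 err [ 0.1 -0.5  0.4]
-7.2 F [ 0.4 -0.5 -0.6] t 15.43 err [-0.2 -0.1 -0.4]
0.0 F [ 0.1 -0.4 -0. ] t 15.72 err [-0.3  0.2 -0.7]
15.725
(np.float64(0.46328912402973205), [(0, np.float64(201.2), np.float64(159.4), np.float64(0.1), np.float64(0.4)), (1, np.float64(161.1), np.float64(206.1), np.float64(-0.3), np.float64(-0.6)), (2, np.float64(171.9), np.float64(233.0), np.float64(0.6), np.float64(-0.8)), (4, np.float64(249.0), np.float64(181.9), np.float64(-1.4), np.float64(-0.2)), (5, np.float64(246.0), np.float64(151.0), np.float64(-0.2), np.float64(-0.1))])
16.625
```

View pics/s3.png

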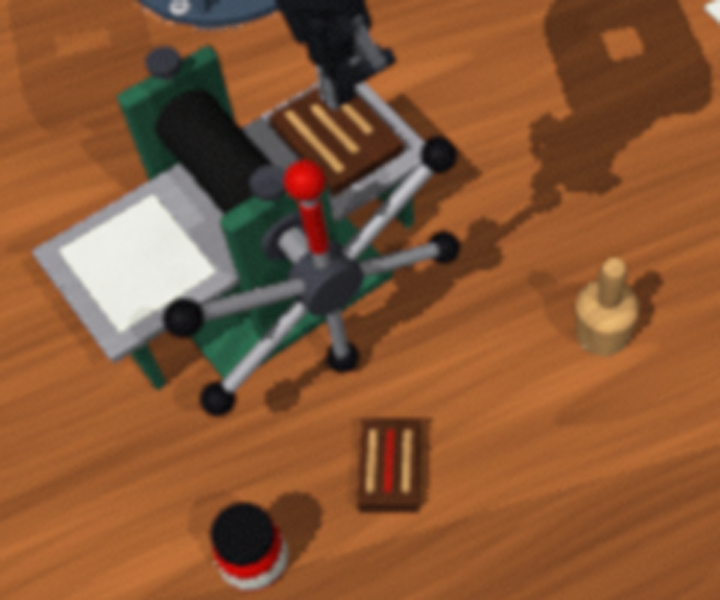

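The red knob is at zoom (304,180), directly above the hub at (330,280) in this tilted view; the fit gives +0.5°. The jar, block and mallet are at the same pixels as before. I'll draw the hand further back, do a final check and hand in.

Run:
```python
from h import *
p=r.current_tool_pos(); q=r.current_ee_rot()
r.move_linear([p[0]-.02,p[1]+.13,p[2]+.05],vel=.2); r.sleep(.5)
d=snap("s4"); print(theta_fit(d,0)[0],r.current_contact_force())
T=optics.get_image("top"); 
k=blobs(T,"red",15,200); print([c.round(1) for c,s in k])
P=proj(T,ball([*PP,0],0)); print("top pred for 0:",P)
o=load("scene0")["pixels"].astype(int); n=d["pixels"].astype(int)
for nm,(x,y,w,h) in dict(jar=(165,262,35,40),block=(215,236,32,38),mallet=(288,183,30,36)).items():
    print(nm,np.abs(o-n)[y:y+h,x:x+w].max(-1).mean().round(2))
r.hand_in(); print(r.current_t())
```

```text
0.4633440087644679 [0.11426532 0.30801191 0.27914517]
[array([297.9, 233.2])]
top pred for 0: [297.53202041 233.15208721]
jar 3.43
block 3.49
mallet 3.95
the job is handed in; nothing more can be done
the job is handed in; nothing more can be done
```

The red-knobbed spoke now points straight up to within about half a degree, the hand is drawn back, and the job is handed in.

- **Pushes:** I pushed three neighbouring spokes in turn over the top with the shut fingertips, the red one last. The wheel went from about -121.6° to -81.7°, then -21.5°, then its final angle.
- **Wheel angle:** the last scene-camera fit reads +0.46°. The top camera sees the red knob within 0.4 px of where it should be at 0°.
- **Contact:** the hand was clear of the wheel, and the contact force was within sensor noise, about 0.4 N.
- **Other items:** the jar, mallet and block look unmoved. The before and after pictures differ only at noise level around them.
- **Time:** the clock read 16.6 s before the final draw-back. I got no reading at hand-in, but only a short move, a half-second pause and two pictures followed.

No check failed. The first three pushes showed forces within about 1 N at every reading, though these were taken only at the stops.

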